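# Prop the guard flap and set the trim knob

### The job

Swing the aluminium guard flap of the bench instrument up as far as it goes, then set the loose grey chock in its groove, nose up against the underside of the raised flap, so that the chock, and not you, holds the flap up. With the flap propped, turn the trim knob in the well clockwise until its pointer rests against the stop pin, feeling for the stop and without forcing it, since a forced stop slips; leave the flap propped and the other things on the bench alone.

Things in the scene. Friction and masses are not known exactly. Their poses are not given: they have to be found in the camera images.
- unit: white bench instrument fixed to the bench, 170 x 200 x 70 mm (x -75 to +95, y -100 to +100 mm, flat top at z 70); origin on the bench, x from the robot to its hinge side, y left, z up. The flap covers a square well with the knob (x -65 to +35, y -92 to +12, floor at z 28) and, left of it, the chock's groove. Hinge axis of the flap: along y at x +85, z 73
- groove_end (a point): middle of the groove's floor at its hinge end (unit x +82, y +55, z 64 mm), axes as the instrument's. The groove is 28 mm wide, 6 mm deep and runs 127 mm from here towards the robot (-x)
- cover: flat aluminium guard flap, 155 x 194 x 5 mm, shut at first; origin mid hinge axis, x from lift bar to hinge, y along the hinge, z out of its upper face. Turns about its y from 0 to a hard stop at 1.5 rad, still leaning to the robot. Soft-close damper, 1.5 N m s/rad (4 N at the bar at 0.5 rad/s): let go, it sinks slowly, 25 s from full open to 1.3 rad. Push it with 15 N at most
- lift_bar (a point): middle of the flap's lift bar: steel, 9 mm thick, 90 mm long along y, on two end arms, 197 mm from the hinge axis, 30 mm clear in front of flap and housing, 73 mm above the bench when shut. It can be pinched from above, one finger before and one behind it, and turns between the fingers as the flap swings. Axes as the flap's
- chock: loose grey plastic chock, 90 x 22 x 62 mm, 0.12 kg, standing on the bench left of the instrument; origin at the centre of its underside, x towards its nose. Foot bar 22 mm high; nose post at +x 62 mm high (x +25 to +45), grip post at -x 50 mm high (x -45 to -23). In use its foot stands in the groove, nose to the hinge; friction keeps it where it is put
- chock_grip (a point): grip point in the chock's grip post, 35 mm above its underside, post 22 x 22 mm; axes as the chock's
- chock_nose (a point): middle of the top edge of the chock's nose end, 62 mm above its underside; in use this edge bears on the underside of the raised flap. At 5 mm before the hinge axis (unit x +80) the flap is at its stop, at 14 mm (unit x +71) it leans at 1.35 rad. Axes as the chock's
- knob: black bar knob in the well, bar 44 x 12 mm and 34 mm high, on a vertical axis; origin on its axis 31 mm above the bench, x along the bar, z up. It drives the pointer below it, clockwise from above, through a springy coupling of about 0.6 N m/rad: under the load of turning the knob runs ahead of the pointer, and springs back in line with it when let go
- knob_grip (a point): point on the knob's axis at the height to grip, 57 mm above the bench (the bar's top is at 65 mm, the floor round it at 31 mm); axes as the knob's
- pointer_tip (a point): tip of the pointer: a low steel tongue under the knob that ends 36 mm from the axis. It has 0.8 to 1.1 rad to go to the stop, drags with some friction (less than 0.1 N m on the knob) and stays where it is left
- stop_point (a point): where the pointer tip lies when the pointer rests against the stop pin, 36 mm from the knob's axis, on the dark plate under the knob; the pin (8 mm thick, 5 mm above the plate) stands just clockwise of it. Its place round the knob differs each time. Plate and pin are held by friction only and slip round at 0.25 N m on the knob, which spoils the setting
- beaker: glass beaker, 52 x 52 x 70 mm, bystander; origin at the centre of its underside
- flask: glass conical flask, 62 x 62 x 104 mm, bystander; origin at the centre of its underside
- timer: bench timer, 58 x 64 x 18 mm, bystander; origin at the centre of its underside
- tape_roll: roll of tape lying flat, 77 x 77 x 18 mm, bystander; origin at the centre of its underside
- syringe: glass syringe lying down, 19 x 171 x 16 mm, bystander; origin at the centre of its underside

How it is judged:
On the way, in this order (a step that is already met when the one before it is completed fails the run):
1. the flap is swung up (past 1.4 rad) (angle between cover's own z axis and vertical above 1.4 rad), for 0.1 s.
2. the chock, let go, stands in the groove with its nose close enough to the hinge to prop the raised flap, which the robot no longer touches (angle between cover's own z axis and vertical above 1.35 rad and x of chock_nose in the frame of unit above 0.0705 m and contact force between each of the arm, the fingers and chock below 0.05 N and contact force between each of the arm, the fingers and cover below 0.05 N and angle between chock's own z axis and vertical below 0.1 rad and z of chock in the frame of unit between 0.061 and 0.067 m and y of chock in the frame of unit between 0.05 and 0.06 m), for 0.2 s.
3. the pointer is turned against the stop pin (distance between pointer_tip and stop_point below 0.002 m), for 0.1 s.
At the end, for the whole second after the job is handed in: Chock upright (within 0.1 rad), at rest on the groove floor, nose within 14.5 mm of the hinge axis and touching the flap, which stands at 1.35 rad or more; pointer tip within 2 mm of the stop point; stop slipped no more than 2.5 mm (angle between cover's own z axis and vertical above 1.35 rad and x of chock_nose in the frame of unit above 0.0705 m and contact force between chock and cover above 0.03 N and angle between chock's own z axis and vertical below 0.1 rad and z of chock in the frame of unit between 0.061 and 0.067 m and y of chock in the frame of unit between 0.05 and 0.06 m and linear speed of chock below 0.01 m/s and distance between pointer_tip and stop_point below 0.002 m and distance of stop_point from where it was at the start of the episode below 0.0025 m).
It fails at once if the stop is forced and slips more than 2.5 mm (distance of stop_point from where it was at the start of the episode above 0.0025 m).
It fails at once if the chock is rammed against the flap with more than 20 N (contact force between chock and cover above 20 N).
It fails at once if a bystander is pushed more than 30 mm (distance of any of beaker, flask, timer, tape_roll, syringe from where it was at the start of the episode above 0.03 m).
It also fails if it takes over 72 s, if anything falls off the work surface, if the arm or the gripper's body presses on something with over 40 N, if the wrist force passes 120 N, or if a joint passes its speed limit or range.

### The arm

A 6-joint arm with a two-finger parallel gripper is mounted at the origin on a cart in front of the work surface, level with it; the furniture and walls round the work are solid. World frame = base frame: x ahead of the robot, y to its left, z up, the work surface at z = 0. Lengths are in m, angles in rad, forces in N, time in s.
With the tool pointing down it reaches from about 0.325 to 0.9 m from the base axis. Payload 6.1 kg.
Tool frame: the origin (TCP) lies at the very end of the fingers, on their centre line; the grasp point (between the pads) lies ctrl.tcp_to_grasp behind it (ctrl.tcp_to_grasp is the distance from the TCP to the grasp point, in m); z points along the fingers, y is the line along which they close (so a half turn about z gives the same grasp; the last joint's range is limited). The gripper opens to 87 mm and grips with 3 to 60 N. Pads are 19 mm wide; open, the fingers measure 117 mm over their backs; the gripper's body (75 mm by 190 mm) begins 51 mm behind the grasp point.
Start: joints at [1.119, 0.22, 1.526, -0, 1.395, -0.126], TCP at [0.2, 0.592, 0.223] pointing down, gripper open.
Joint ranges: [-2.98, 2.98], [-0.91, 2.08], [0.09, 2.57], [-1.24, 4.39], [0.2, 2.65], [-2.68, 2.68]. Speed limits (rad/s): [2.57, 2.57, 3.01, 3.14, 3.14, 3.14].

### API

Orientations are given as a unit quaternion [x, y, z, w].
In Python, from workcell import ctrl gives the robot as it stands. The module is installed in compiled form; this text tells all that it offers.
- The arm moves only by the tool play_rows, never from a script. Its argument "moves" is text: rows parted by semicolons, each of 7 numbers parted by spaces: the turn, a rotation vector about the tool's x, y, z in rad, then the shift along the tool's x, y, z in cm, then the finger opening in cm, from 0 to 8.7. A call has 1 to 20 rows; each row is the pose to reach, as a shift and turn from the pose commanded when the call began, along the tool's axes at that moment; what a row does not reach only later rows make up. A row lasts 1/8 s, in which the tool goes at most 62.5 mm and 10.7 degrees, less where a joint would pass 70% of its speed; a pose out of reach is approached as far as the arm can. A call with a gripper value outside its range is refused whole. The fingers move at their own pace and stop on an object; "grip_force" is the grip in N (left out, the last holds). Time passes only in rows, so rows that repeat a pose let the fingers close. It gives the time, the measured TCP pose, the force, the opening and the grip force at its end, in the units of the state.
- ctrl.observe(): the state, without advancing time (a new reading comes with each control period).
- ctrl.get_image(name): name is "scene" or "top" or "wrist"; returns the picture (400x640x3 uint8, red, green, blue); there is no depth.
- ctrl.camera_info(name): a dict with "fov_y" (degrees; the focal length in pixels is half the picture's height over the tangent of half this angle, whatever the lens; pixels are square), "cx", "cy" (the principal point, pixels), "cam_to_world" (4x4, takes a point from camera to world coordinates). Camera axes: x right, y down, z forward; pixel columns grow to the right and rows downward; lengths in m; the calibration is good to about 2 mm. A picture is of the moment at which its call begins: read the wrist's pose just before it. camera_info takes no time and is no camera call; for the wrist camera it gives the pose at the moment of the call.
- ctrl.finish_job(): hands the job in; it is judged then, once.
Trained networks look in the newest picture that a camera, given by its name, has taken for a name from the list of things; names that differ only in an ending like _2 or _b are one class to them, and where a whole thing is asked for, a point or a joint stands for the part that bears it (a point fixed in the world has none). Each returns a list of dicts, best first, with "p" (0 to 1); they miss things now and then, are a little off and sometimes report something else, mostly with a low value. They report only what shows in the picture. A call takes as long as a camera call.
- ctrl.look_for(query, camera): "point" ([x, y, z] in m, in world coordinates, good to about 4 mm: the middle of the surface that is visible of it).
- ctrl.regions_of(query, camera): "region" (400x640 bool, what is visible of it).
The state is a dict: "t": time; "q": joint angles; "joint_vel": joint speeds; "effort": joint torques, N m; "eef_pos": TCP position; "ee_rot": TCP orientation; "ft_force": force on the tool from outside, world axes, zero at the start; "wrist_torque": the same for the moment, N m; "finger_gap": opening from 0.0 (shut) to 1.0 (fully open); "grasp_force": force on a finger pad.
Only numpy, scipy, OpenCV 4.12 (cv2) and the standard library are available. Lean on these libraries where they do the work, as an engineer would, in place of code of your own. Each camera call takes 0.05 s, during which the arm holds its last target. There are 200 camera calls.

## Working session

There is one attempt and no reset: what is moved stays moved. The work goes in short steps, Python scripts to look and compute and a tool call to move; the robot and the scene stay as the last step left them, time stands still between calls to the robot, and variables do not carry over. Pictures are saved under pics/ and viewed, at most 10 in all, crops included, and the job is handed in when it is done.

Besides the shell and the picture viewer there is one more tool, called as name(argument=value, ...), one argument or row to a line, values as JSON. play_rows: Moves the arm, as the interface text tells. Its arguments: {"type":"object","properties":{"moves":{"type":"string"},"grip_force":{"type":"number"}},"required":["moves"]}

```bash
mkdir -p pics; cat > h.py <<'E'
import numpy as np, cv2
from scipy.spatial.transform import Rotation as R
from workcell import ctrl
np.set_printoptions(precision=4,suppress=True)
def snap(cam,name):
    im=ctrl.get_image(cam); cv2.imwrite(f'pics/{name}.png',im[:,:,::-1]); return im
def K(cam):
    c=ctrl.camera_info(cam); f=200/np.tan(np.radians(c['fov_y'])/2); return f,c['cx'],c['cy'],np.array(c['cam_to_world'])
def ray(cam,u,v,z,k=None):
    f,cx,cy,T=k or K(cam); d=T[:3,:3]@np.array([(u-cx)/f,(v-cy)/f,1]); o=T[:3,3]; return o+d*(z-o[2])/d[2]
def proj(cam,p,k=None):
    f,cx,cy,T=k or K(cam); q=T[:3,:3].T@(np.asarray(p)-T[:3,3]); return np.array([f*q[0]/q[2]+cx,f*q[1]/q[2]+cy])
def st():
    s=ctrl.observe(); print('t',s['t'],'pos',np.array(s['eef_pos']),'rot',np.array(s['ee_rot']),'F',np.array(s['ft_force']),'M',np.array(s['wrist_torque']),'gap',s['finger_gap'],'gf',s['grasp_force']); return s
E
python3 - <<'E'
from h import *
s=st(); print(ctrl.tcp_to_grasp); print(R.from_quat(s['ee_rot']).as_matrix())
a=snap('top','top0'); 
for q in ['unit','cover','lift_bar','chock','chock_grip','chock_nose','groove_end','knob','beaker','flask','timer','tape_roll','syringe']:
    print(q,[(np.array(r['point']),round(r['p'],2)) for r in ctrl.look_for(q,'top')[:2]])
b=snap('scene','scene0')
for q in ['unit','cover','lift_bar','chock','chock_grip','chock_nose']:
    print(q,[(np.array(r['point']),round(r['p'],2)) for r in ctrl.look_for(q,'scene')[:2]])
for c in ['top','scene','wrist']: print(c,ctrl.camera_info(c))
E
```

```text
t 0.0 pos [0.1998 0.5916 0.2214] rot [ 0.1622  0.9868 -0.0009 -0.0003] F [-0.5865 -0.0459 -0.9825] M [0.023  0.0071 0.015 ] gap 1.0043445653368064 gf 0.0
0.0187
[[-0.9474  0.3201 -0.0009]
 [ 0.3201  0.9474 -0.0018]
 [ 0.0003 -0.002  -1.    ]]
unit [(array([0.552 , 0.0399, 0.0761]), 0.92)]
cover [(array([0.559 , 0.0354, 0.0758]), 0.88)]
lift_bar [(array([0.5552, 0.0344, 0.0754]), 0.64)]
chock [(array([0.4662, 0.3329, 0.031 ]), 0.96)]
chock_grip [(array([0.4598, 0.3282, 0.0308]), 0.91)]
chock_nose [(array([0.46  , 0.3324, 0.0319]), 0.56), (array([0.3625, 0.3936, 0.0135]), 0.27)]
groove_end [(array([0.5543, 0.0375, 0.072 ]), 0.67)]
knob []
beaker [(array([ 0.5294, -0.2469,  0.0258]), 0.94), (array([0.5541, 0.0367, 0.0718]), 0.5)]
flask [(array([ 0.6084, -0.2389,  0.0448]), 0.83), (array([ 0.528 , -0.2446,  0.0294]), 0.17)]
timer [(array([ 0.3958, -0.2584,  0.0175]), 0.73)]
tape_roll [(array([0.3536, 0.2093, 0.0153]), 0.67)]
syringe [(array([0.3618, 0.393 , 0.0148]), 0.5)]
unit [(array([0.5395, 0.0003, 0.0755]), 0.77)]
cover [(array([0.5518, 0.0268, 0.0743]), 0.82)]
lift_bar [(array([0.5
[... 335 characters left out ...]
  [-0.9993,  0.0251,  0.0263,  0.038 ],
       [-0.0283, -0.0829, -0.9962,  0.9576],
       [ 0.    ,  0.    ,  0.    ,  1.    ]])}
scene {'fov_y': 57.683856163893864, 'cx': 321.914451913938, 'cy': 196.59111771470683, 'cam_to_world': array([[ 0.8148, -0.3643,  0.4511, -0.0005],
       [-0.5797, -0.4988,  0.6443, -0.6694],
       [-0.0097, -0.7864, -0.6176,  0.7502],
       [ 0.    ,  0.    ,  0.    ,  1.    ]])}
wrist {'fov_y': 69.04150325197456, 'cx': 322.41797372310333, 'cy': 198.32228498086292, 'cam_to_world': array([[ 0.3197,  0.9161,  0.2419,  0.1353],
       [ 0.9475, -0.3093, -0.0811,  0.6156],
       [ 0.0005,  0.2552, -0.9669,  0.3846],
       [ 0.    ,  0.    ,  0.    ,  1.    ]])}
```

View pics/top0.png

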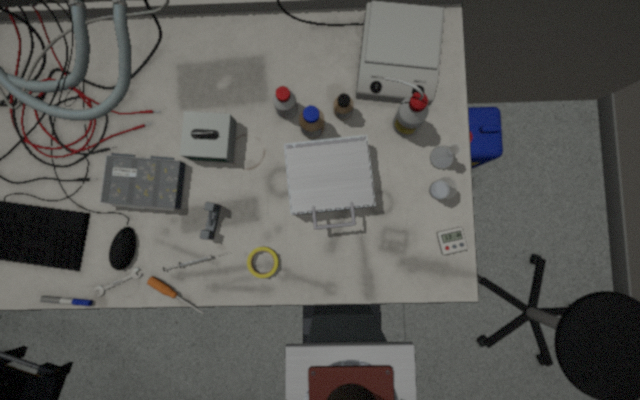

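```bash
python3 - <<'E'
from h import *
snap('top','t1')
for q,z in [('cover',.0755),('unit',.07),('lift_bar',.0755),('chock',.03)]:
    rr=ctrl.regions_of(q,'top')
    if not rr: print(q,'none'); continue
    m=rr[0]['region'].astype(np.uint8); c,_=cv2.findContours(m,0,2); c=max(c,key=cv2.contourArea)
    k=K('top'); r=cv2.minAreaRect(c); P=np.array([ray('top',*p,z,k) for p in cv2.boxPoints(r)])
    print(q,rr[0]['p'],m.sum()); print(P, P.mean(0)); print([np.linalg.norm(P[i]-P[i-1]) for i in range(4)], np.degrees([np.arctan2(*(P[i]-P[i-1])[[1,0]]) for i in range(4)]))
E
```

```text
cover 0.86 5733
[[ 0.6351  0.1427  0.0755]
 [ 0.6507 -0.0522  0.0755]
 [ 0.4464 -0.0671  0.0755]
 [ 0.4302  0.1239  0.0755]] [0.5406 0.0368 0.0755]
[np.float64(0.2056869061007852), np.float64(0.19549105086399968), np.float64(0.20482124282865088), np.float64(0.19166703003916688)] [   5.2306  -85.4108 -175.8369   94.8458]
unit 0.82 6374
[[ 0.643   0.1464  0.07  ]
 [ 0.6589 -0.0554  0.07  ]
 [ 0.4467 -0.0706  0.07  ]
 [ 0.4301  0.1271  0.07  ]] [0.5447 0.0369 0.07  ]
[np.float64(0.21369343606636843), np.float64(0.20249193986355793), np.float64(0.21276379486341), np.float64(0.19840603133820797)] [   5.1903  -85.4749 -175.9077   94.7912]
lift_bar 0.65 5807
[[ 0.6345  0.1438  0.0755]
 [ 0.6509 -0.0532  0.0755]
 [ 0.4468 -0.0686  0.0755]
 [ 0.4299  0.1245  0.0755]] [0.5405 0.0366 0.0755]
[np.float64(0.2055072806396814), np.float64(0.1976450464409811), np.float64(0.20464460422574995), np.float64(0.1937796736523953)] [   5.4048  -85.2378 -175.6752   95.0153]
chock 0.96 525
[[0.4179 0.3633 0.03  ]
 [0.5108 0.3474 0.03  ]
 [0.5027 0.3063 0.03  ]
 [0.4101 0.3225 0.03  ]] [0.4604 0.3349 0.03  ]
[np.float64(0.04158357954432224), np.float64(0.09419605464595524), np.float64(0.04191442103813122), np.float64(0.09401396657180977)] [  79.149    -9.7381 -101.0919  170.0626]
```

The top view shows the flap and unit around pixel (330,175), the lift bar near (335,222), the chock at (210,220), and the tape at (263,262). I'll move above the bar.

play_rows(
  moves="0 0 1.16 -41 -45.5 0 8.7;0 0 1.16 -41 -45.5 0 8.7;0 0 1.16 -41 -45.5 0 8.7;0 0 1.16 -41 -45.5 0 8.7;0 0 1.16 -41 -45.5 0 8.7;0 0 1.16 -41 -45.5 0 8.7;0 0 1.16 -41 -45.5 0 8.7;0 0 1.16 -41 -45.5 0 8.7;0 0 1.16 -41 -45.5 0 8.7;0 0 1.16 -41 -45.5 0 8.7;0 0 1.16 -41 -45.5 6 5;0 0 1.16 -41 -45.5 6 3;0 0 1.16 -41 -45.5 6 2.4;0 0 1.16 -41 -45.5 6 2.4",
)

```text
t: 3.05
eef_pos: [0.4443, 0.0303, 0.165]
ee_rot: [0.676, 0.737, 0.001, 0.002]
ft_force: [0.1, 0.4, 0.4]
finger_gap: 0.635
grasp_force: 0.0
```

```bash
python3 - <<'E'
from h import *
s=st(); print(R.from_quat(s['ee_rot']).as_matrix())
k=K('wrist'); w=snap('wrist','w1')
a=cv2.imread('pics/t1.png')[150:280,150:400]
print('lift',[(np.array(r['point']),r['p']) for r in ctrl.look_for('lift_bar','wrist')])
print('cover',[(np.array(r['point']),r['p']) for r in ctrl.look_for('cover','wrist')])
b=proj('wrist',[.443,.029,.073],k); print(b, proj('wrist',s['eef_pos'],k))
a=cv2.resize(a,(640,333),interpolation=cv2.INTER_CUBIC)
cv2.imwrite('pics/m1.png',cv2.resize(np.vstack([w[:,:,::-1],a]),(524,600)))
E
```

```text
t 3.05 pos [0.4443 0.0303 0.165 ] rot [0.6759 0.737  0.0012 0.0016] F [0.1409 0.4256 0.3703] M [-0.0619  0.0279 -0.0263] gap 0.6347716747815161 gf 0.0
[[-0.0862  0.9963  0.0039]
 [ 0.9963  0.0862 -0.0004]
 [-0.0007  0.0039 -1.    ]]
lift [(array([0.5494, 0.0752, 0.071 ]), 0.58)]
cover []
[319.0558 203.5229] [320.4021 243.3968]
```

View pics/m1.png

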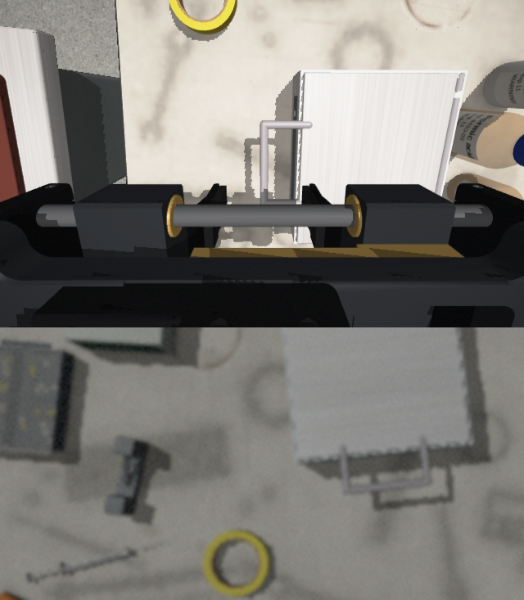

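The flap's left corners show at about (366,88) and (569,88) px in the full-size wrist picture. The bar runs vertically at u≈323, with its left end at v≈153. In the chock crop, the post ends are at (130,445) and (122,503), and I still have to find which end is the nose.

```bash
python3 - <<'E'
from h import *
k=K('wrist'); g=cv2.imread('pics/w1.png',0).astype(float)
# bar: profile per row, rows 165..225
for v in (165,180,195,210,225): print(v,g[v,305:345].astype(int).tolist())
for u,v in ((366,88),(569,88)): print(ray('wrist',u,v,.0755,k))
print('bar', ray('wrist',323,160,.0775,k), ray('wrist',323,200,.0775,k), 'end',ray('wrist',325,150,.0775,k))
c=cv2.goodFeaturesToTrack(g[60:200,340:600].astype(np.uint8),12,.05,10); print(c.reshape(-1,2)+[340,60])
print('rot',np.degrees(np.arctan2(.0862,.9963)))
print(ctrl.observe()['finger_gap'])
# chock crop
a=cv2.imread('pics/t1.png')[190:250,180:240]; b=cv2.imread('pics/scene0.png')
K2=proj('scene',[.46,.335,.03]); print(K2); u,v=K2.astype(int)
b=b[max(v-50,0):v+50,max(u-50,0):u+50]
cv2.imwrite('pics/m2.png',np.hstack([cv2.resize(a,(390,390),interpolation=2),cv2.resize(b,(390,390),interpolation=2)]))
E
```

```text
165 [228, 228, 228, 228, 228, 228, 228, 228, 228, 228, 228, 224, 153, 141, 171, 188, 205, 206, 201, 193, 189, 174, 165, 230, 230, 229, 229, 228, 228, 229, 226, 138, 139, 139, 139, 138, 138, 137, 137, 138]
180 [129, 205, 206, 207, 207, 208, 209, 209, 209, 210, 211, 208, 143, 140, 169, 188, 205, 205, 201, 193, 187, 171, 162, 224, 225, 225, 225, 226, 226, 226, 225, 212, 133, 134, 134, 134, 135, 135, 135, 136]
195 [116, 125, 197, 195, 193, 189, 188, 190, 192, 193, 195, 191, 134, 139, 170, 189, 207, 206, 199, 194, 188, 169, 162, 200, 200, 200, 200, 198, 198, 191, 115, 114, 115, 115, 116, 117, 118, 119, 120, 121]
210 [136, 136, 146, 226, 226, 226, 225, 224, 224, 223, 224, 220, 150, 139, 171, 189, 206, 205, 199, 193, 186, 166, 171, 219, 218, 215, 212, 209, 207, 205, 188, 120, 119, 119, 119, 119, 118, 117, 116, 115]
225 [135, 147, 230, 230, 231, 231, 232, 231, 232, 232, 233, 231, 196, 137, 170, 190, 204, 204, 197, 194, 185, 165, 198, 223, 224, 224, 223, 223, 223, 223, 219, 132, 131, 133, 132, 132, 133, 134, 135, 134]
[0.4721 0.1301 0.0755]
[0.6364 0.1444 0.0755]
bar [0.4424 0.0692 0.0775] [0.4455 0.034  0.0775] end [0.4433 0.0778 0.0775]
[[366.  87.]
 [365. 159.]
 [364. 147.]
 [556. 112.]
 [365. 176.]
 [367. 137.]
 [368. 111.]
 [549. 196.]
 [368.  98.]
 [367. 122.]
 [364. 197.]
 [341. 113.]]
rot 4.944923717922879
0.4932273913065833
[265.9872 167.9874]
```

View pics/m2.png

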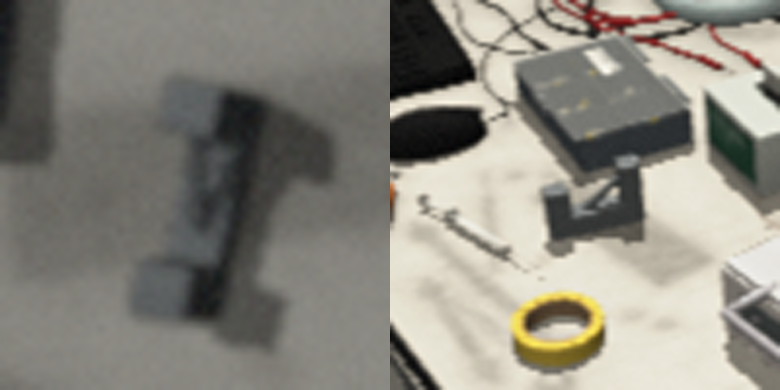

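The chock's taller nose post is the far end (+x), as seen at (625,195) in the right crop. The bar measures x≈0.445 and agrees with the unit pose (origin ≈ (0.557, 0.040), yaw 4.95°). I'll descend and pinch.

play_rows(
  moves="0 0 0 0.1 0 0 2.4;0 0 0 0.1 0 0 2.4;0 0 0 0.1 0 3.5 2.4;0 0 0 0.1 0.05 7 2.4;0 0 0 0.1 0.05 10 2.4;0 0 0 0.1 0.05 10.9 2.4;0 0 0 0.1 0.05 10.9 2.4;0 0 0 0.1 0.05 10.9 0.4;0 0 0 0.1 0.05 10.9 0.4;0 0 0 0.1 0.05 10.9 0.4;0 0 0 0.1 0.05 10.9 0.4",
  grip_force=15,
)

```text
t: 4.58
eef_pos: [0.4443, 0.0308, 0.0545]
ee_rot: [0.676, 0.737, 0.001, 0.001]
ft_force: [0.5, -0.3, 4.4]
finger_gap: 0.095
grasp_force: 15.0
```

```bash
python3 - <<'E'
from h import *
s=st()
for i in range(1,25):
    t=1.5*i/24; print('0 0 0 0 %.2f %.2f 0.4;'%(19.7*(1-np.cos(t)),-19.7*np.sin(t)),end='')
k=K('top')
n=ray('top',209.2,206.2,.062,k); g=ray('top',204.6,234.3,.05,k); print(n,g,np.linalg.norm((n-g)[:2]),np.degrees(np.arctan2(n[1]-g[1],n[0]-g[0])))
E
```

```text
t 4.575 pos [0.4443 0.0308 0.0545] rot [0.6764 0.7365 0.0007 0.0009] F [ 0.473  -0.3206  4.35  ] M [-0.0783 -0.032  -0.0465] gap 0.0952950550322177 gf 15.000424236059189
0 0 0 0 0.04 -1.23 0.4;0 0 0 0 0.15 -2.46 0.4;0 0 0 0 0.35 -3.67 0.4;0 0 0 0 0.61 -4.87 0.4;0 0 0 0 0.95 -6.06 0.4;0 0 0 0 1.37 -7.22 0.4;0 0 0 0 1.86 -8.35 0.4;0 0 0 0 2.41 -9.44 0.4;0 0 0 0 3.04 -10.51 0.4;0 0 0 0 3.72 -11.53 0.4;0 0 0 0 4.48 -12.50 0.4;0 0 0 0 5.29 -13.43 0.4;0 0 0 0 6.15 -14.30 0.4;0 0 0 0 7.07 -15.12 0.4;0 0 0 0 8.04 -15.88 0.4;0 0 0 0 9.06 -16.58 0.4;0 0 0 0 10.11 -17.21 0.4;0 0 0 0 11.21 -17.77 0.4;0 0 0 0 12.33 -18.27 0.4;0 0 0 0 13.49 -18.69 0.4;0 0 0 0 14.67 -19.05 0.4;0 0 0 0 15.87 -19.32 0.4;0 0 0 0 17.08 -19.53 0.4;0 0 0 0 18.31 -19.65 0.4;[0.4961 0.3277 0.062 ] [0.4293 0.3427 0.05  ] 0.06849940949237139 -12.609334920400595
```

play_rows(
  moves="0 0 0 0 0.04 -1.23 0.4;0 0 0 0 0.15 -2.46 0.4;0 0 0 0 0.35 -3.67 0.4;0 0 0 0 0.61 -4.87 0.4;0 0 0 0 0.95 -6.06 0.4;0 0 0 0 1.37 -7.22 0.4;0 0 0 0 1.86 -8.35 0.4;0 0 0 0 2.41 -9.44 0.4;0 0 0 0 3.04 -10.51 0.4;0 0 0 0 3.72 -11.53 0.4;0 0 0 0 4.48 -12.5 0.4;0 0 0 0 5.29 -13.43 0.4",
)

```text
t: 6.08
eef_pos: [0.494, 0.035, 0.1883]
ee_rot: [0.676, 0.737, -0.002, -0.002]
ft_force: [-10.1, -3.7, 2.2]
finger_gap: 0.093
grasp_force: 15.0
```

play_rows(
  moves="0 0 0 0 0.7 -0.92 0.4;0 0 0 0 1.55 -1.79 0.4;0 0 0 0 2.5 -2.6 0.4;0 0 0 0 3.5 -3.3 0.4;0 0 0 0 4.6 -3.95 0.4;0 0 0 0 5.75 -4.5 0.4;0 0 0 0 6.9 -5 0.4;0 0 0 0 8.1 -5.4 0.4;0 0 0 0 9.3 -5.75 0.4;0 0 0 0 10.5 -6 0.4;0 0 0 0 11.7 -6.2 0.4",
)

```text
t: 7.45
eef_pos: [0.6138, 0.0451, 0.2527]
ee_rot: [0.676, 0.736, 0.001, 0.001]
ft_force: [-4.7, -3.6, 4.6]
finger_gap: 0.098
grasp_force: 15.0
```

play_rows(
  moves="0 0 0 0 0.5 -0.05 0.4;0 0 0 0 0.9 -0.1 0.4;0 0 0 0 1.2 -0.1 0.4;0 0 0 0 1.4 -0.1 0.4;0 0 0 0 1.4 -0.1 0.4",
)

```text
t: 8.07
eef_pos: [0.6286, 0.0463, 0.2537]
ee_rot: [0.677, 0.736, 0.002, 0.002]
ft_force: [-0.3, -3.3, 6.3]
finger_gap: 0.092
grasp_force: 15.0
```

```bash
python3 - <<'E'
from h import *
s=st(); snap('top','t2'); im=snap('scene','s2')
for q in ['groove_end','knob','knob_grip','pointer_tip','stop_point']:
  for c in ('top','scene'):
    print(q,c,[(np.array(r['point']),round(r['p'],2)) for r in ctrl.look_for(q,c)[:2]])
y=np.radians(4.95);O=np.array([.5568,.0401,0]);Rz=R.from_euler('z',y).as_matrix()
b=im[:,:,::-1].copy()
for p in [(82,69,70),(82,41,70),(-45,41,70),(-45,69,70),(-65,-92,70),(35,-92,70),(35,12,70),(-65,12,70)]:
    u,v=proj('scene',O+Rz@(np.array(p)/1000)); cv2.circle(b,(int(u),int(v)),1,(0,0,255),-1); 
u,v=proj('scene',O+[0,0,.06]).astype(int); c=b[v-95:v+85,u-110:u+110]
cv2.imwrite('pics/m3.png',cv2.resize(c,(733,600),interpolation=2))
E
```

```text
t 8.075 pos [0.6286 0.0463 0.2537] rot [0.6765 0.7364 0.0017 0.0021] F [-0.2907 -3.2958  6.2758] M [-0.6246  0.1895  0.0033] gap 0.0915913978857681 gf 15.001586526632309
groove_end top [(array([0.5857, 0.0929, 0.066 ]), 0.68), (array([ 0.5616, -0.0017,  0.0317]), 0.49)]
groove_end scene [(array([0.6043, 0.0264, 0.0679]), 0.57)]
knob top [(array([0.5478, 0.0021, 0.0687]), 0.5)]
knob scene [(array([0.3562, 0.3906, 0.0159]), 0.55)]
knob_grip top [(array([ 0.5545, -0.002 ,  0.0648]), 0.43), (array([0.6274, 0.0991, 0.1719]), 0.39)]
knob_grip scene [(array([0.461 , 0.3311, 0.0263]), 0.72)]
pointer_tip top []
pointer_tip scene [(array([ 0.5435, -0.0072,  0.0574]), 0.67)]
stop_point top [(array([ 0.5641, -0.0006,  0.0296]), 0.9)]
stop_point scene [(array([ 0.5439, -0.0065,  0.0343]), 0.56)]
```

View pics/m3.png

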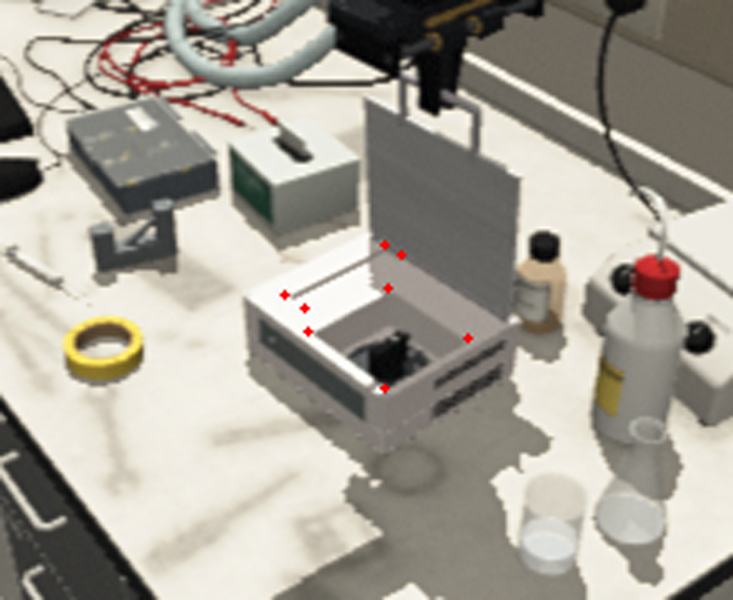

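The scene view confirms the unit pose: the projected groove corners fall at (290,295)–(390,250) and the well corners match. The flap is at its stop, so I'll release it and go to the chock.

play_rows(
  moves="0 0 0 0 0 0 3;0 0 0 0 0 0 3;0 0 0 0 0 -3 3;0 0 0 0 0 -5.5 5;0 0 -1.265 31.2 -17.3 -5.5 6;0 0 -1.265 31.2 -17.3 -5.5 6;0 0 -1.265 31.2 -17.3 -5.5 6;0 0 -1.265 31.2 -17.3 -5.5 6;0 0 -1.265 31.2 -17.3 0 6;0 0 -1.265 31.2 -17.3 5 6;0 0 -1.265 31.2 -17.3 9 6;0 0 -1.265 31.2 -17.3 9 6;0 0 -1.265 31.2 -17.3 9 6",
)

```text
t: 10.3
eef_pos: [0.4286, 0.3429, 0.1624]
ee_rot: [0.111, 0.994, 0.0, 0.001]
ft_force: [1.0, -0.7, -0.3]
finger_gap: 0.69
grasp_force: 0.0
```

```bash
python3 - <<'E'
from h import *
s=st(); print(R.from_quat(s['ee_rot']).as_matrix())
k=K('wrist'); w=snap('wrist','w2')
for q in ('chock','chock_grip'):
  print(q,[(np.array(r['point']),r['p']) for r in ctrl.look_for(q,'wrist')])
print('pred nose,grip,tcp',proj('wrist',[.4961,.3277,.062],k),proj('wrist',[.4293,.3427,.05],k),proj('wrist',s['eef_pos'],k))
cv2.imwrite('pics/w2z.png',w[:,:,::-1])
E
```

```text
t 10.3 pos [0.4286 0.3429 0.1624] rot [0.1115 0.9938 0.0004 0.0005] F [ 0.9713 -0.705  -0.3236] M [-0.0419 -0.0442 -0.0547] gap 0.6902017960604239 gf 0.0
[[-0.9751  0.2216  0.0011]
 [ 0.2216  0.9751  0.0006]
 [-0.0009  0.0008 -1.    ]]
chock [(array([0.4544, 0.3392, 0.0289]), 0.93)]
chock_grip [(array([0.4525, 0.3392, 0.0342]), 0.84)]
pred nose,grip,tcp [320.8142 265.0099] [320.6034 195.2567] [319.7877 240.2177]
```

View pics/w2z.png

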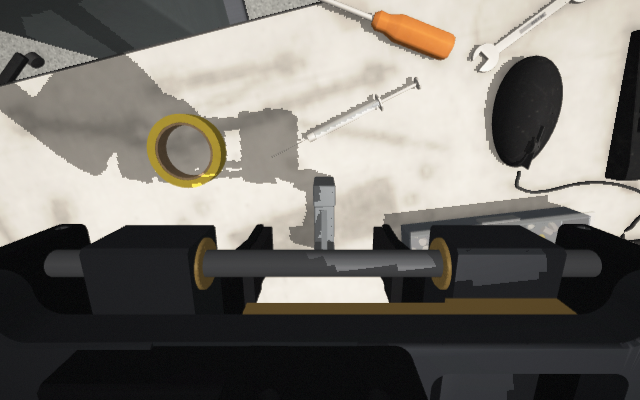

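In the wrist picture the grip post's top face is at about u 313–335, v 186–208, with the chock running down to v≈250. That is about 3 px (+y) off prediction, and the yaw agrees.

```bash
python3 - <<'E'
from h import *
g=cv2.imread('pics/w2.png',0).astype(int)
print('col324',list(enumerate(g[172:222,324].tolist(),172)))
for v in (190,204,225,240): print(v,g[v,306:342].tolist())
k=K('wrist')
for u,v,z in ((324,186,.05),(324,208,.05),(324,178,0.0)): print(u,v,ray('wrist',u,v,z,k))
E
```

```text
col324 [(172, 241), (173, 233), (174, 148), (175, 144), (176, 116), (177, 61), (178, 60), (179, 62), (180, 61), (181, 60), (182, 61), (183, 61), (184, 61), (185, 81), (186, 138), (187, 162), (188, 164), (189, 164), (190, 164), (191, 163), (192, 164), (193, 164), (194, 164), (195, 164), (196, 163), (197, 163), (198, 162), (199, 162), (200, 162), (201, 161), (202, 162), (203, 162), (204, 161), (205, 159), (206, 140), (207, 162), (208, 161), (209, 159), (210, 142), (211, 137), (212, 136), (213, 136), (214, 136), (215, 136), (216, 136), (217, 136), (218, 136), (219, 136), (220, 136), (221, 137)]
190 [143, 142, 142, 142, 143, 143, 139, 80, 90, 92, 93, 92, 93, 92, 100, 163, 162, 164, 164, 163, 165, 165, 166, 166, 167, 167, 168, 168, 152, 170, 225, 225, 224, 224, 225, 225]
204 [129, 128, 127, 127, 126, 125, 123, 101, 135, 160, 159, 158, 159, 160, 160, 161, 160, 161, 161, 161, 162, 162, 163, 163, 163, 164, 164, 164, 148, 153, 204, 203, 201, 200, 199, 197]
225 [113, 114, 112, 114, 114, 115, 115, 113, 90, 87, 90, 90, 90, 89, 91, 115, 138, 137, 137, 137, 139, 155, 161, 162, 162, 155, 163, 150, 160, 193, 196, 197, 197, 198, 196, 196]
240 [109, 109, 111, 111, 112, 112, 111, 111, 83, 85, 89, 89, 89, 89, 91, 114, 137, 137, 137, 137, 138, 143, 89, 96, 151, 156, 155, 153, 200, 201, 204, 207, 208, 209, 209, 208]
324 186 [0.4232 0.3483 0.05  ]
324 208 [0.445  0.3434 0.05  ]
324 178 [0.4251 0.3484 0.    ]
```

play_rows(
  moves="0 0 0 -0.3 0.4 4 6;0 0 0 -0.3 0.4 8 6;0 0 0 -0.3 0.4 11.5 6;0 0 0 -0.3 0.4 13.5 6;0 0 0 -0.3 0.4 14.4 6;0 0 0 -0.3 0.4 14.4 6;0 0 0 -0.3 0.4 14.4 1.5;0 0 0 -0.3 0.4 14.4 1.5;0 0 0 -0.3 0.4 14.4 1.5;0 0 0 -0.3 0.4 14.4 1.5;0 0 0 -0.3 0.4 14.4 1.5",
  grip_force=30,
)

```text
t: 11.82
eef_pos: [0.4313, 0.3458, 0.0169]
ee_rot: [0.11, 0.994, -0.0, -0.0]
ft_force: [-1.1, -0.9, 1.6]
finger_gap: 0.252
grasp_force: 29.8
```

```bash
python3 - <<'E'
from h import *
s=st(); print(R.from_quat(s['ee_rot']).as_euler('xyz'))
T=np.array(s['eef_pos']); r=R.from_quat(s['ee_rot']).as_matrix(); print(r)
y=np.radians(4.95);O=np.array([.5568,.0401,0]);Rz=R.from_euler('z',y).as_matrix()
for p in [(-42,55,140),(-12,55,103)]:
    w=O+Rz@(np.array(p)/1000); print(p,w,'tool shift cm',100*r.T@(w-T))
print('yaw',np.degrees(np.arctan2(r[1,1],r[0,1])))
E
```

```text
t 11.825 pos [0.4313 0.3458 0.0169] rot [ 0.1101  0.9939 -0.0001 -0.0001] F [-1.1181 -0.8864  1.5878] M [-0.1987  0.0847  0.0273] gap 0.25189053456660704 gf 29.827443240210414
[-3.1413 -0.0001  2.9209]
[[-0.9757  0.2189 -0.0002]
 [ 0.2189  0.9757 -0.0002]
 [ 0.0001 -0.0003 -1.    ]]
(-42, 55, 140) [0.5102 0.0913 0.14  ] tool shift cm [-13.2656 -23.1152 -12.3006]
(-12, 55, 103) [0.5401 0.0939 0.103 ] tool shift cm [-16.1257 -22.2073  -8.6012]
yaw 77.35582751683694
```

play_rows(
  moves="0 0 0 0 0 -5 1.5;0 0 0 0 0 -10.5 1.5;0 0 -0.1 -3 -4.5 -12 1.5;0 0 -0.2 -6 -9 -12 1.5;0 0 -0.307 -9 -13.5 -12 1.5;0 0 -0.307 -12 -18 -12 1.5;0 0 -0.307 -15.46 -22.42 -12 1.5;0 0 -0.307 -15.46 -22.42 -10.5 1.5;0 0 -0.307 -15.46 -22.42 -8.8 1.5;0 0 -0.307 -15.46 -22.42 -8.8 1.5;0 0 -0.307 -15.46 -22.42 -8.8 1.5",
)

```text
t: 13.2
eef_pos: [0.5327, 0.0944, 0.1046]
ee_rot: [-0.044, 0.999, 0.0, -0.0]
ft_force: [0.0, -0.5, -1.1]
finger_gap: 0.255
grasp_force: 29.8
```

```bash
python3 - <<'E'
from h import *
s=st(); r=R.from_quat(s['ee_rot']).as_matrix(); print('yaw',np.degrees(np.arctan2(r[1,1],r[0,1])))
k=K('wrist'); w=snap('wrist','w3')[:,:,::-1].copy(); m=w.copy(); snap('top','t3')
y=np.radians(4.95);O=np.array([.5568,.0401,0]);Rz=R.from_euler('z',y).as_matrix()
print('unit tcp',Rz.T@(np.array(s['eef_pos'])-O))
for p in [(-45,41,70),(-45,69,70),(-20,41,70),(-20,69,70),(-75,100,70),(-65,12,70)]:
    u,v=proj('wrist',O+Rz@(np.array(p)/1000),k); print(p,u,v); cv2.circle(m,(round(u),round(v)),2,(0,0,255),-1)
cv2.imwrite('pics/m4.png',cv2.resize(m[100:300,180:480],(800,533),interpolation=2))
E
```

```text
t 13.2 pos [0.5327 0.0944 0.1046] rot [-0.044   0.999   0.0001 -0.0003] F [ 0.0055 -0.516  -1.0544] M [ 0.0525  0.0659 -0.0347] gap 0.25508995279142305 gf 29.827918661758304
yaw 95.04168369706709
unit tcp [-0.0194  0.0562  0.1046]
(-45, 41, 70) 298.59988415779657 185.41640721911182
(-45, 69, 70) 339.10292952539044 185.49197806798668
(-20, 41, 70) 299.2607920203335 219.71203761194562
(-20, 69, 70) 338.5204479601191 219.78088147200864
(-75, 100, 70) 386.4532316261254 141.45899202124784
(-65, 12, 70) 254.98823188158053 156.2906316497668
```

View pics/m4.png

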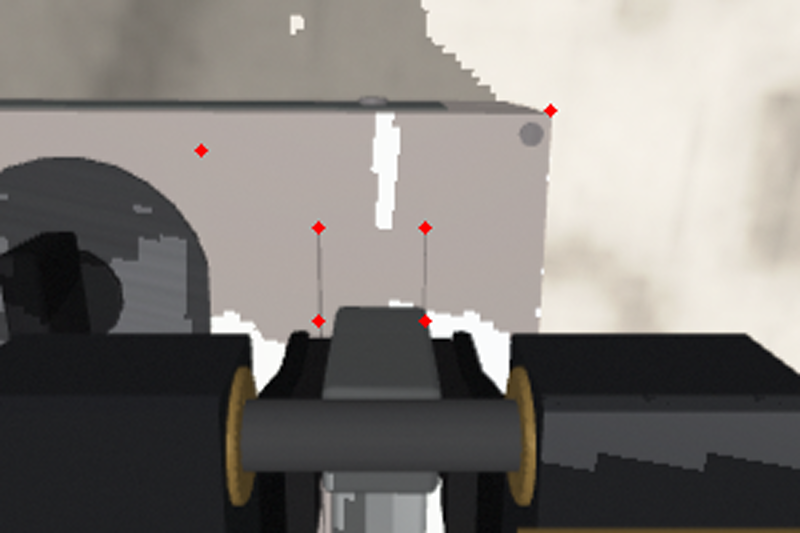

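The groove edges at x≈320 and 425 in the crop match the prediction. The chock's rear face spans (338..432,308) at its bottom and (325..440,397) at its top. Next I'll compute its offset.

```bash
python3 - <<'E'
from h import *
k=K('wrist')
y=np.radians(4.95);O=np.array([.5568,.0401,0]);Rz=R.from_euler('z',y).as_matrix()
U=lambda u,v,z: (Rz.T@(ray('wrist',u,v,z,k)-O))*1000
g=cv2.imread('pics/w3.png',0).astype(int)
for v in (217,225,235,243): print(v,g[v,296:350].tolist())
print(g[205:255,322].tolist())
for x,yv,z in ((338,308,.0877),(432,308,.0877),(325,397,.1377),(440,397,.1377)): print(U(180+x/2.6667,100+yv/2.6667,z))
for v in (190,195,200): print(v,g[v,290:350].tolist())
E
```

```text
217 [170, 170, 168, 148, 134, 170, 170, 170, 170, 160, 82, 61, 62, 61, 61, 63, 61, 61, 61, 62, 63, 62, 60, 61, 61, 61, 61, 62, 62, 61, 62, 61, 61, 62, 61, 61, 61, 62, 62, 61, 61, 62, 58, 103, 248, 250, 249, 198, 199, 199, 198, 199, 197, 170]
225 [133, 163, 164, 160, 114, 164, 164, 161, 128, 62, 61, 62, 63, 61, 62, 62, 63, 63, 62, 62, 63, 62, 63, 62, 62, 63, 62, 62, 62, 62, 62, 62, 63, 62, 62, 63, 62, 63, 63, 61, 63, 63, 62, 59, 74, 175, 248, 248, 248, 248, 248, 248, 247, 203]
235 [18, 20, 18, 18, 20, 18, 27, 61, 62, 62, 62, 62, 63, 63, 63, 63, 63, 63, 62, 63, 62, 62, 63, 62, 63, 62, 63, 63, 63, 63, 63, 62, 62, 63, 63, 63, 62, 62, 62, 62, 63, 63, 63, 61, 63, 58, 54, 33, 20, 21, 19, 18, 19, 19]
243 [21, 20, 18, 18, 20, 41, 63, 63, 63, 63, 63, 63, 62, 62, 62, 62, 63, 63, 62, 63, 62, 62, 63, 61, 62, 62, 63, 63, 62, 62, 62, 63, 62, 62, 63, 63, 63, 63, 62, 63, 62, 63, 63, 63, 62, 63, 60, 57, 51, 20, 19, 20, 18, 19]
[170, 171, 170, 170, 170, 170, 170, 170, 170, 158, 84, 62, 61, 62, 63, 63, 62, 62, 64, 64, 62, 62, 62, 62, 63, 62, 63, 63, 62, 63, 63, 62, 63, 62, 63, 63, 62, 62, 63, 64, 74, 84
[... 364 characters left out ...]
 170, 170, 171, 170, 170, 170, 168, 139, 170, 170, 170, 170, 171, 170, 171, 171, 170, 170]
195 [170, 171, 171, 170, 170, 170, 170, 171, 168, 133, 153, 171, 170, 171, 171, 170, 170, 170, 169, 170, 171, 170, 170, 170, 171, 170, 170, 171, 170, 170, 170, 170, 170, 171, 171, 171, 171, 171, 170, 171, 171, 170, 170, 171, 171, 170, 171, 170, 167, 128, 171, 170, 170, 170, 171, 170, 171, 170, 170, 171]
200 [171, 170, 171, 171, 170, 171, 170, 170, 168, 133, 153, 170, 171, 170, 170, 171, 171, 171, 170, 171, 170, 170, 170, 171, 171, 170, 171, 170, 171, 171, 171, 170, 170, 170, 170, 171, 170, 170, 170, 171, 170, 171, 171, 171, 171, 171, 170, 171, 167, 140, 170, 171, 171, 170, 171, 171, 171, 171, 170, 171]
```

play_rows(
  moves="0 0 0 0 -0.2 0.8 1.5;0 0 0 0 -0.2 1.6 1.5;0 0 0 0 -0.2 2.1 1.5;0 0 0 0 -0.2 2.3 1.5;0 0 0 0 -0.2 2.35 1.5;0 0 0 0 -0.2 2.35 1.5",
)

```text
t: 14.05
eef_pos: [0.5335, 0.0913, 0.0815]
ee_rot: [-0.043, 0.999, -0.0, 0.0]
ft_force: [-0.7, 0.5, -1.1]
finger_gap: 0.251
grasp_force: 29.8
```

play_rows(
  moves="0 0 0 0 0 0.08 1.5;0 0 0 -0.25 0 0.08 1.5;0 0 0 -0.5 0 0.08 1.5;0 0 0 -0.75 0 0.08 1.5;0 0 0 -1 0 0.08 1.5;0 0 0 -1 0 0.08 1.5",
)

```text
t: 14.8
eef_pos: [0.5437, 0.0922, 0.0809]
ee_rot: [-0.043, 0.999, 0.0, 0.0]
ft_force: [-1.9, 0.4, 5.6]
finger_gap: 0.248
grasp_force: 29.8
```

play_rows(
  moves="0 0 0 -0.1 0 0 1.5;0 0 0 -0.2 0 0 1.5;0 0 0 -0.3 0 0 1.5;0 0 0 -0.3 0 0 1.5",
)

```text
t: 15.3
eef_pos: [0.5461, 0.0924, 0.0809]
ee_rot: [-0.043, 0.999, -0.0, -0.0]
ft_force: [-5.1, 0.6, 7.2]
finger_gap: 0.249
grasp_force: 29.8
```

```bash
python3 - <<'E'
from h import *
s=st(); snap('top','t4'); b=snap('scene','s4')[:,:,::-1]
y=np.radians(4.95);O=np.array([.5568,.0401,0]);Rz=R.from_euler('z',y).as_matrix()
print('unit tcp',Rz.T@(np.array(s['eef_pos'])-O))
u,v=proj('scene',O+[0,0,.1]).astype(int); c=b[v-95:v+65,u-85:u+125]
cv2.imwrite('pics/m5.png',cv2.resize(c,(787,600),interpolation=2))
E
```

```text
t 15.3 pos [0.5461 0.0924 0.0809] rot [-0.0431  0.9991 -0.     -0.0003] F [-5.1177  0.5522  7.198 ] M [-0.0065  0.8923 -0.0034] gap 0.2487389191494399 gf 29.828265798278153
unit tcp [-0.0062  0.053   0.0809]
```

View pics/m5.png

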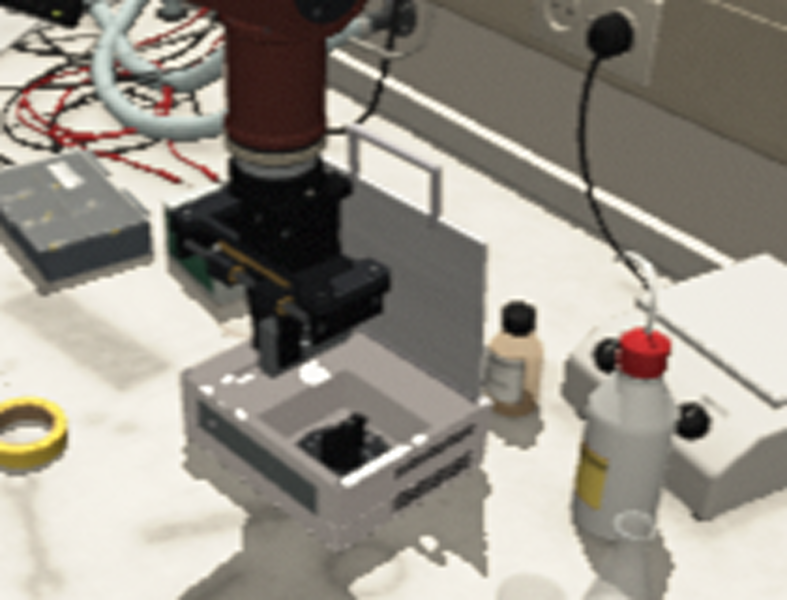

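The flap is still well up and the gripper sits in front of it. Fx has risen to -5 N, so the nose is meeting the flap. I'll push a little further.

play_rows(
  moves="0 0 0 0 0 -0.08 1.5;0 0 0 -0.1 0 -0.08 1.5;0 0 0 -0.2 0 -0.08 1.5;0 0 0 -0.2 0 -0.08 1.5",
)

```text
t: 15.9
eef_pos: [0.5484, 0.0926, 0.0811]
ee_rot: [-0.043, 0.999, -0.0, -0.0]
ft_force: [-0.1, 0.7, -1.1]
finger_gap: 0.246
grasp_force: 29.8
```

play_rows(
  moves="0 0 0 0 0 0.03 1.5;0 0 0 0 0 0.03 4;0 0 0 0 0 0.03 4;0 0 0 0 0 0.03 4;0 0 0 0 0 -3 4;0 0 0 0 0 -8 4;0 0 0 -0.4 -4 -8 5;0 0 0 -0.7 -9.3 -8 5;0 0 0 -0.7 -9.3 -8 5;0 0 0 -0.7 -9.3 -8 5",
)

```text
t: 17.15
eef_pos: [0.5631, 0.0007, 0.1612]
ee_rot: [-0.043, 0.999, 0.0, -0.0]
ft_force: [1.7, -0.4, 0.3]
finger_gap: 0.573
grasp_force: 0.0
```

```bash
python3 - <<'E'
from h import *
s=st()
k=K('wrist'); w=snap('wrist','w5')[:,:,::-1].copy(); np.save('k5.npy',np.array(k,dtype=object),allow_pickle=True)
y=np.radians(4.95);O=np.array([.5568,.0401,0]);Rz=R.from_euler('z',y).as_matrix()
print('unit tcp',Rz.T@(np.array(s['eef_pos'])-O))
snap('top','t5')
for q in ['knob','pointer_tip','stop_point','chock_nose','chock']:
    for c in ('wrist','top'):
        print(q,c,[(1000*Rz.T@(np.array(r['point'])-O),round(r['p'],2)) for r in ctrl.look_for(q,c)[:2]])
print(proj('wrist',O+Rz@[-.015,-.04,.031],k))
cv2.imwrite('pics/m6.png',cv2.resize(w[100:260,220:420],(750,600),interpolation=2))
E
```

```text
t 17.15 pos [0.5631 0.0007 0.1612] rot [-0.0426  0.9991  0.0003 -0.0002] F [ 1.7073 -0.4319  0.3167] M [-0.0309 -0.0069  0.0031] gap 0.5733691261662835 gf 0.0
unit tcp [ 0.0029 -0.0398  0.1612]
knob wrist [(array([-19.6498, -43.7677,  59.2   ]), 0.76)]
knob top []
pointer_tip wrist [(array([-16.6493, -40.4141,  64.6   ]), 0.67)]
pointer_tip top [(array([-19.1611, -41.6018,  59.9   ]), 0.46)]
stop_point wrist [(array([-18.5806, -41.8528,  31.2   ]), 0.67)]
stop_point top [(array([-31.6396, -43.1308,  31.2   ]), 0.75)]
chock_nose wrist [(array([  0.0665,  45.9657, 101.7   ]), 0.87), (array([-18.5516, -38.0411,  66.1   ]), 0.66)]
chock_nose top []
chock wrist [(array([ -2.3975,  44.1716, 102.9   ]), 0.74)]
chock top []
[320.8585 172.9332]
```

View pics/m6.png

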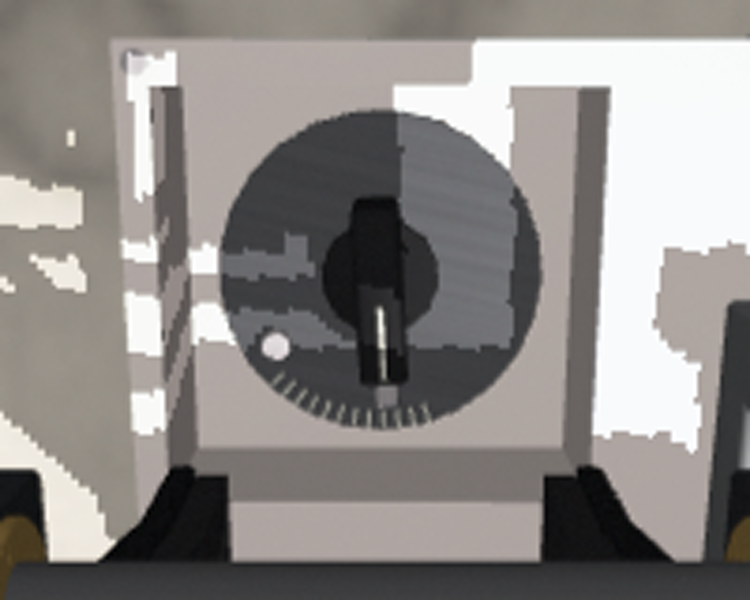

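The wrist view shows the knob bar lying along unit x on axis (380,270) crop px. The pointer is at 6 o'clock, near (387,398), and the pin is at (275,347), clockwise of it. Gripping the bar would swing the gripper body into the flap. I'll push the bar's robot-side end towards +y with closed fingers instead.

```bash
python3 - <<'E'
from h import *
k=K('wrist')
y=np.radians(4.95);O=np.array([.5568,.0401,0]);Rz=R.from_euler('z',y).as_matrix()
U=lambda X,Y,z: (Rz.T@(ray('wrist',220+X/3.75,100+Y/3.75,z,k)-O))*1000
im=cv2.imread('pics/w5.png'); g=cv2.cvtColor(im,6)
c=[]
for p in ((221,270),(541,270),(380,110),(380,430)): c.append(U(*p,.031)); print('plate',c[-1])
c=np.mean(c,0); print('c',c)
for n,p,z in (('pin',(275,347),.036),('tip',(387,402),.033),('tipL',(378,402),.033),('tipR',(397,402),.033),('topA',(377,200),.065),('topB',(383,385),.065),('L0',(352,300),.05),('R0',(407,300),.05)):
    q=U(*p,z); d=(q-c)[:2]; print(n,q,'r',np.hypot(*d),'cw angle from +x',np.degrees(np.arctan2(-d[1],d[0])))
print(g[200:212,310:336])
s=st(); r=R.from_quat(s['ee_rot']).as_matrix(); T=np.array(s['eef_pos'])
for p in [(-38.5,-66,100),(-38.5,-66,46)]: print(p,100*r.T@(O+Rz@(np.array(p)/1000)-T))
E
```

```text
plate [-15.7093 -82.6657  31.    ]
plate [-15.7391   3.9995  31.    ]
plate [-57.8998 -39.5824  31.    ]
plate [ 29.7697 -39.6313  31.    ]
c [-14.8946 -39.47    31.    ]
pin [  4.5265 -68.069   36.    ] r 34.56999306350478 cw angle from +x 55.82029003025096
tip [ 20.957  -37.6762  33.    ] r 35.89646322788473 cw angle from +x -2.864249039240505
tipL [ 20.9577 -40.175   33.    ] r 35.85931155073262 cw angle from +x 1.1266334347227465
tipR [ 20.9561 -34.8997  33.    ] r 36.140902190671866 cw angle from +x -7.264805721219602
topA [-38.1353 -40.1874  65.    ] r 23.251698778106576 cw angle from +x 178.23173466363482
topB [  7.0913 -38.7683  65.    ] r 21.997155937042596 cw angle from +x -1.8279469583517365
L0 [-11.2141 -46.6867  50.    ] r 8.101060963387608 cw angle from +x 62.97823457835435
R0 [-11.2188 -32.6596  50.    ] r 7.7390342901388465 cw angle from +x -61.64222732771056
[[ 63  64  64  64  63  60  16  20  20  20  22  67 138  27  21  20  19  16
   24  60  61  61  61  60  59  59]
 [ 64  64  63  64  64  61  22  23  23  23  23  52  78  48  20  19  21  23
   38  61  61  62  61  61  61
[... 642 characters left out ...]
  77  89  64  63]
 [ 74 126  61  62  73  72  62  62  68  63  78 123  95  91  85  79  68  59
   62  92  61  65 102 114  62  63]
 [ 98 120  61  65 111 101  60  66 105  60  63  77  93  62  65  90  95  61
   73 142  71  60  71 141  71  61]
 [128  83  63  70 127  82  62  75 148  60  63  89 126  61  67 107 105  60
   67 107 105  61  67 107 104  60]
 [124  79  62  72 132  80  62  76 148  60  65  90 127  60  65 104 109  61
   66 105 109  61  65 103 116  73]]
t 17.75 pos [0.5633 0.0007 0.1614] rot [-0.0432  0.9991 -0.      0.    ] F [-0.0294  0.8968 -0.1282] M [-0.0166 -0.0041 -0.0248] gap 0.5738781917854856 gf 0.0
(-38.5, -66, 100) [ 4.1564 -2.6152  6.1363]
(-38.5, -66, 46) [ 4.1565 -2.6151 11.5363]
```

play_rows(
  moves="0 0 0 4.15 -2.6 0 0;0 0 0 4.15 -2.6 0 0;0 0 0 4.15 -2.6 0 0;0 0 0 4.15 -2.6 5 0;0 0 0 4.15 -2.6 8 0;0 0 0 4.15 -2.6 10.5 0;0 0 0 4.15 -2.6 11.5 0;0 0 0 4.15 -2.6 11.5 0;0 0 0 4.15 -2.6 11.5 0",
  grip_force=10,
)

```text
t: 18.88
eef_pos: [0.5254, -0.029, 0.0476]
ee_rot: [-0.043, 0.999, -0.0, 0.001]
ft_force: [-0.3, 0.7, -0.2]
finger_gap: 0.005
grasp_force: 0.0
```

play_rows(
  moves="0 0 0 0 0.3 0 0;0 0 0 0 0.5 0 0;0 0 0 0 0.7 0 0;0 0 0 0 0.9 0 0;0 0 0 0 1 0 0;0 0 0 0 1 0 0",
)

```text
t: 19.62
eef_pos: [0.5233, -0.0193, 0.0464]
ee_rot: [-0.043, 0.999, -0.0, -0.0]
ft_force: [-1.4, -2.0, 1.1]
finger_gap: 0.007
grasp_force: 1.2
```

play_rows(
  moves="0 0 0 0 0.15 0 0;0 0 0 0 0.3 0 0;0 0 0 0 0.45 0 0;0 0 0 0 0.6 0 0;0 0 0 0 0.6 0 0",
)

```text
t: 20.25
eef_pos: [0.5217, -0.0138, 0.0462]
ee_rot: [-0.043, 0.999, -0.001, -0.001]
ft_force: [-5.5, -5.3, 4.4]
finger_gap: 0.007
grasp_force: 3.4
```

play_rows(
  moves="0 0 0 0 0.1 0 0;0 0 0 0 0.2 0 0;0 0 0 0 0.2 0 0",
)

```text
t: 20.62
eef_pos: [0.5215, -0.0116, 0.0462]
ee_rot: [-0.043, 0.999, -0.0, -0.001]
ft_force: [-5.5, -4.8, 3.5]
finger_gap: 0.008
grasp_force: 3.1
```

play_rows(
  moves="0 0 0 -0.1 0.1 0 0;0 0 0 -0.2 0.15 0 0;0 0 0 -0.2 0.15 0 0",
)

```text
t: 21.0
eef_pos: [0.5223, -0.0095, 0.0457]
ee_rot: [-0.043, 0.999, 0.0, -0.002]
ft_force: [-7.5, -3.4, 5.4]
finger_gap: 0.004
grasp_force: 3.7
```

```bash
cat > f.py <<'E'
from h import *
from scipy.optimize import brentq
s=st(); y=np.radians(4.95);O=np.array([.5568,.0401,0]);Rz=R.from_euler('z',y).as_matrix()
u=(Rz.T@(np.array(s['eef_pos'])-O))*1000; F=-Rz.T@np.array(s['ft_force'])
c=u[:2]+[9.5,15]-np.array([-15,-39.7]); d=-c[0]
f=lambda p:(d-6*np.sin(p))/np.cos(p)*np.sin(p)-6*np.cos(p)-c[1]
p=brentq(f,-.3,1.4); print('unit',u,'F on knob',F,'phi',p,np.degrees(p),'s',(d-6*np.sin(p))/np.cos(p),'M',(c[0]*F[1]-c[1]*F[0])/1000)
E
python3 f.py
```

```text
t 21.0 pos [ 0.5223 -0.0095  0.0457] rot [-0.0432  0.9991  0.     -0.0025] F [-7.5306 -3.3978  5.4234] M [-0.5229  1.1954  0.0633] gap 0.004170433366564222 gf 3.6769871413707733
unit [-38.6474 -46.4654  45.729 ] F on knob [ 7.7957  2.7353 -5.4234] phi 0.9024053943240063 51.70402050460438 s 15.23017600186573 M -0.10289206263981973
```

play_rows(
  moves="0 0 0 -0.1 0.1 0 0;0 0 0 -0.15 0.15 0 0;0 0 0 -0.15 0.15 0 0",
)

```text
t: 21.38
eef_pos: [0.523, -0.0077, 0.0456]
ee_rot: [-0.043, 0.999, 0.0, -0.003]
ft_force: [-8.8, -3.0, 6.7]
finger_gap: 0.006
grasp_force: 4.7
```

```bash
python3 f.py
```

```text
t 21.375 pos [ 0.523  -0.0077  0.0456] rot [-0.0433  0.9991  0.0001 -0.0032] F [-8.8418 -2.9662  6.7061] M [-0.4595  1.5871  0.0663] gap 0.006382126082768678 gf 4.652104715482892
unit [-37.8203 -44.7379  45.5823] F on knob [ 9.0648  2.1922 -6.7061] phi 1.011184739077354 57.93661785716976 s 15.513670304688294 M -0.11950506545310513
```

play_rows(
  moves="0 0 0 0.1 -0.3 0 0;0 0 0 0.3 -1 0 0;0 0 0 0.3 -1.4 -2 0;0 0 0 0.3 -1.4 -7 0;0 0 0 -2 0 -11.5 3;0 0 0 -4.1 0.5 -11.5 5;0 0 0 -4.1 0.5 -11.5 5;0 0 0 -4.1 0.5 -11.5 5",
)

```text
t: 22.38
eef_pos: [0.5651, 0.0007, 0.1602]
ee_rot: [-0.043, 0.999, 0.0, -0.001]
ft_force: [-0.1, -0.5, -0.4]
finger_gap: 0.379
grasp_force: 0.0
```

```bash
python3 - <<'E'
from h import *
s=st(); k=K('wrist'); w=snap('wrist','w6')[:,:,::-1]; b=snap('scene','s6')[:,:,::-1]
y=np.radians(4.95);O=np.array([.5568,.0401,0]);Rz=R.from_euler('z',y).as_matrix()
u,v=proj('scene',O+[0,0,.1]).astype(int)
cv2.imwrite('pics/m7.png',np.hstack([cv2.resize(w[130:230,260:380],(480,400),interpolation=2),cv2.resize(b[v-70:v+70,u-46:u+66],(320,400),interpolation=2)]))
E
```

```text
t 22.375 pos [0.5651 0.0007 0.1602] rot [-0.0431  0.9991  0.0002 -0.0011] F [-0.1027 -0.4626 -0.369 ] M [ 0.0293 -0.0046  0.0129] gap 0.3791524780319875 gf 0.0
```

View pics/m7.png

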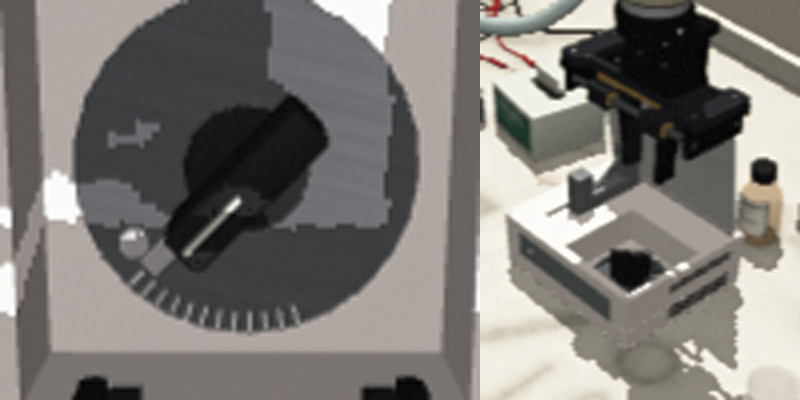

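The pointer tip at (158,258) now lies next to the pin at (133,242). The right crop shows the chock seated and the flap up. I'll measure the remaining gap.

```bash
python3 - <<'E'
from h import *
g=cv2.imread('pics/w6.png',0)
# rotate about tip so pointer direction vertical
c=(260+146/4,130+250/4); ang=np.degrees(np.arctan2(-89,93))
M=cv2.getRotationMatrix2D(c,ang,4); M[:,2]+=np.array([60,40])-c
z=cv2.warpAffine(g,M,(120,80),flags=cv2.INTER_LINEAR)
for r in range(0,80,5): print(r,z[r,::3].tolist())
E
```

```text
0 [170, 170, 169, 169, 169, 169, 169, 167, 158, 107, 67, 61, 61, 60, 61, 61, 61, 67, 88, 99, 81, 78, 100, 105, 106, 107, 109, 109, 109, 101, 76, 68, 63, 62, 63, 62, 62, 62, 62, 63]
5 [169, 170, 169, 169, 169, 169, 169, 166, 142, 95, 66, 62, 61, 61, 60, 60, 63, 63, 67, 66, 68, 79, 98, 103, 105, 106, 107, 108, 109, 110, 109, 90, 72, 66, 61, 61, 62, 63, 63, 62]
10 [169, 169, 169, 169, 169, 168, 167, 150, 119, 88, 64, 61, 60, 61, 61, 65, 87, 120, 126, 133, 122, 114, 87, 93, 101, 104, 106, 107, 108, 109, 109, 108, 100, 75, 62, 61, 62, 63, 63, 62]
15 [169, 170, 169, 169, 170, 170, 168, 145, 97, 69, 63, 62, 61, 64, 68, 95, 128, 156, 203, 205, 218, 179, 138, 105, 83, 90, 104, 107, 107, 108, 109, 105, 82, 65, 62, 61, 61, 62, 62, 62]
20 [169, 169, 170, 169, 170, 170, 168, 150, 104, 70, 63, 63, 63, 72, 106, 123, 126, 127, 132, 174, 202, 165, 140, 135, 99, 91, 103, 105, 106, 107, 108, 110, 96, 76, 64, 62, 61, 62, 62, 62]
25 [170, 170, 169, 170, 170, 170, 169, 149, 101, 68, 63, 63, 64, 74, 103, 121, 123, 124, 124, 124, 126, 125, 140, 127, 78, 68, 76, 96, 103, 106, 108, 109, 102, 78, 66, 60, 55, 5
[... 1110 characters left out ...]
9, 169, 169, 169, 162, 136, 92, 66, 65, 63, 65, 66, 67, 68, 93, 109, 115, 113, 116, 112, 117, 112, 115, 97, 63, 30, 26, 28, 31, 33, 34, 33, 35, 35, 36, 37, 38, 38]
65 [169, 169, 169, 169, 169, 170, 169, 154, 122, 102, 98, 104, 103, 112, 102, 89, 65, 74, 67, 72, 64, 71, 62, 70, 59, 62, 36, 44, 73, 98, 110, 109, 106, 109, 108, 111, 110, 113, 111, 113]
70 [169, 169, 169, 169, 170, 170, 169, 162, 134, 105, 99, 83, 83, 80, 82, 62, 61, 63, 63, 64, 63, 64, 64, 63, 62, 55, 41, 44, 79, 117, 132, 96, 86, 83, 80, 80, 79, 76, 75, 73]
75 [168, 169, 169, 169, 168, 169, 170, 164, 142, 98, 65, 62, 63, 65, 66, 66, 63, 64, 61, 63, 64, 63, 63, 64, 63, 57, 42, 34, 40, 42, 44, 42, 36, 27, 22, 17, 18, 21, 20, 18]
```

Pointer and pin touch in the rotated profile, and the torque rise agreed with that. I'll move the arm clear, then check flap and chock.

play_rows(
  moves="0 0 0 5 0 -5 5;0 0 0 10 0 -10 5;0 0 0 15 -8 -12 5;0 0 0 18 -14 -12 5;0 0 0 18 -20 -12 5;0 0 0 18 -25 -12 5;0 0 0 18 -25 -12 5;0 0 0 18 -25 -12 5;0 0 0 18 -25 -12 5;0 0 0 18 -25 -12 5;0 0 0 18 -25 -12 5;0 0 0 18 -25 -12 5;0 0 0 18 -25 -12 5;0 0 0 18 -25 -12 5;0 0 0 18 -25 -12 5;0 0 0 18 -25 -12 5;0 0 0 18 -25 -12 5;0 0 0 18 -25 -12 5;0 0 0 18 -25 -12 5;0 0 0 18 -25 -12 5",
)

```text
t: 24.98
eef_pos: [0.4085, -0.2638, 0.2814]
ee_rot: [-0.043, 0.999, -0.0, 0.0]
ft_force: [0.5, 0.0, 0.7]
finger_gap: 0.575
grasp_force: 0.0
```

```bash
python3 - <<'E'
from h import *
s=st(); t=snap('top','t8')[:,:,::-1].copy(); b=snap('scene','s8')[:,:,::-1].copy()
y=np.radians(4.95);O=np.array([.5568,.0401,0]);Rz=R.from_euler('z',y).as_matrix()
def P(cam,p): return proj(cam,O+Rz@(np.array(p)/1000))
S=5
out=[]
for cam,im in (('scene',b),('top',t)):
    u,v=P(cam,(40,30,140)).astype(int); u0,v0=u-40,v-60
    z=cv2.resize(im[v0:v0+120,u0:u0+80],None,fx=S,fy=S,interpolation=2)
    for th,col in ((1.35,(0,0,255)),(1.43,(0,200,0)),(1.5,(255,0,0))):
        for yy in (-45,45):
            q=(P(cam,(85-197*np.cos(th),yy,73+197*np.sin(th)))-[u0,v0]+.5)*S; cv2.circle(z,tuple(q.astype(int)),3,col,-1)
    for x in (71,80):
        q=(P(cam,(x,55,126))-[u0,v0]+.5)*S; cv2.circle(z,tuple(q.astype(int)),2,(255,0,255),-1)
    out.append(z)
cv2.imwrite('pics/m8.png',np.hstack(out))
for c in('top','scene'):
  for q in ('chock','beaker','tape_roll'): print(q,c,[(1000*Rz.T@(np.array(r['point'])-O),round(r['p'],2)) for r in ctrl.look_for(q,c)[:1]])
E
```

```text
t 24.975 pos [ 0.4085 -0.2638  0.2814] rot [-0.0431  0.9991 -0.      0.    ] F [0.4999 0.0205 0.726 ] M [ 0.0835  0.0271 -0.0019] gap 0.5751908864797637 gf 0.0
chock top [(array([ 34.7084,  49.5901, 107.4   ]), 0.8)]
beaker top [(array([ -51.8894, -281.5728,   30.9   ]), 0.71)]
tape_roll top [(array([-186.5128,  186.3887,   16.7   ]), 0.9)]
chock scene [(array([10.9352, 42.8161, 87.3   ]), 0.71)]
beaker scene [(array([ -58.1385, -272.6001,   42.6   ]), 0.65)]
tape_roll scene [(array([-186.7834,  179.7874,   18.    ]), 0.52)]
```

View pics/m8.png

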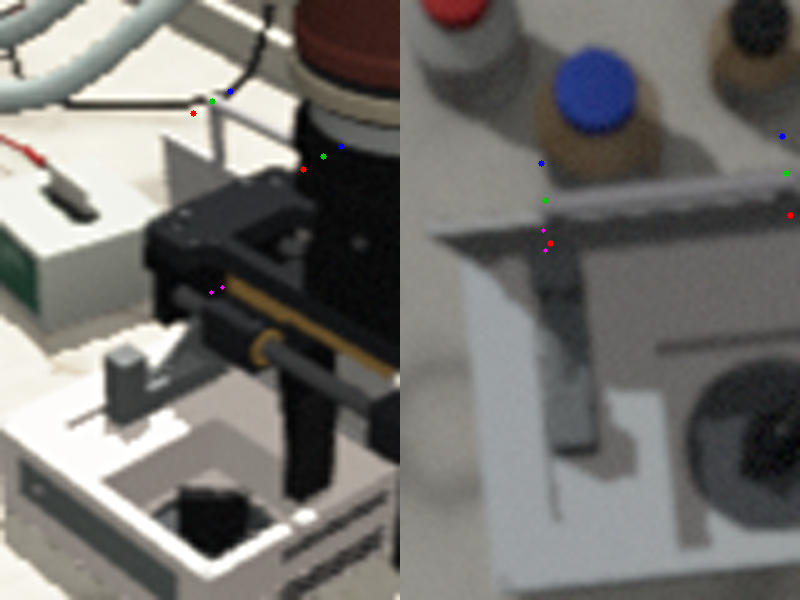

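Both views put the flap at about 1.43 rad with the chock in its groove and its nose under the flap. I'll wait a little and confirm that the flap is no longer sinking.

play_rows(
  moves="0 0 0 0 0 0 5;0 0 0 0 0 0 5;0 0 0 0 0 0 5;0 0 0 0 0 0 5;0 0 0 0 0 0 5;0 0 0 0 0 0 5;0 0 0 0 0 0 5;0 0 0 0 0 0 5;0 0 0 0 0 0 5;0 0 0 0 0 0 5;0 0 0 0 0 0 5;0 0 0 0 0 0 5;0 0 0 0 0 0 5;0 0 0 0 0 0 5;0 0 0 0 0 0 5;0 0 0 0 0 0 5;0 0 0 0 0 0 5;0 0 0 0 0 0 5;0 0 0 0 0 0 5;0 0 0 0 0 0 5",
)

```text
t: 27.88
eef_pos: [0.4085, -0.2638, 0.2813]
ee_rot: [-0.043, 0.999, 0.0, -0.0]
ft_force: [0.4, -0.2, 0.1]
finger_gap: 0.573
grasp_force: 0.0
```

play_rows(
  moves="0 0 0 0 0 0 5;0 0 0 0 0 0 5;0 0 0 0 0 0 5;0 0 0 0 0 0 5;0 0 0 0 0 0 5;0 0 0 0 0 0 5;0 0 0 0 0 0 5;0 0 0 0 0 0 5;0 0 0 0 0 0 5;0 0 0 0 0 0 5;0 0 0 0 0 0 5;0 0 0 0 0 0 5;0 0 0 0 0 0 5;0 0 0 0 0 0 5;0 0 0 0 0 0 5;0 0 0 0 0 0 5;0 0 0 0 0 0 5;0 0 0 0 0 0 5;0 0 0 0 0 0 5;0 0 0 0 0 0 5",
)

```text
t: 30.38
eef_pos: [0.4085, -0.2638, 0.2813]
ee_rot: [-0.043, 0.999, -0.0, 0.0]
ft_force: [-1.0, -0.5, 0.8]
finger_gap: 0.577
grasp_force: 0.0
```

```bash
python3 - <<'E'
from h import *
s=st(); snap('top','t9')
y=np.radians(4.95);O=np.array([.5568,.0401,0]);Rz=R.from_euler('z',y).as_matrix()
P=lambda p: proj('top',O+Rz@(np.array(p)/1000))
for th in(1.38,1.43): print(th,P((85-197*np.cos(th),0,73+197*np.sin(th))))
u,v=P((58,0,268)).astype(int)
W=lambda n: cv2.imread(f'pics/{n}.png',0)[v-20:v+20,u-22:u+22].astype(np.float32)
for a in('t5','t8'): print(a,cv2.phaseCorrelate(W(a),W('t9'),cv2.createHanningWindow((44,40),5)), np.abs(W(a)-W('t9')).mean())
E
```

```text
t 30.375 pos [ 0.4085 -0.2638  0.2813] rot [-0.0431  0.9991 -0.      0.    ] F [-0.9828 -0.4827  0.7693] M [ 0.0517  0.0396 -0.0045] gap 0.5768480150760296 gf 0.0
1.38 [325.2258 138.2279]
1.43 [324.6372 132.9109]
t5 ((-0.4680604384525715, -0.15183284757543802), 0.3671672799852159) 35.635227
t8 ((0.34371887841452065, -0.21790611802126492), 1.0267977290683323) 2.1522727
```

```bash
python3 -c "
from workcell import ctrl; print(ctrl.finish_job())"
```

```text
the job is handed in; nothing more can be done
None
```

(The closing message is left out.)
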